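# Poke a chocolate biscuit out of its mould and put it on the display tray

### The job

Set the metal mould over the demoulding stand's post, feeling for its hole, and press it gently down, fully home on the stand, so that the post goes through the hole in its bottom and pokes the chocolate biscuit up. Then pick the biscuit out, leaving the mould seated on the stand, and lower it, flat, onto the paper disc in the display tray; do not drop it there. Leave the other things where they are.

Things in the scene. Friction and masses are not known exactly. Their poses are not given: they have to be found in the camera images.
- mould_mid (a point): Centre (half-way up, 19 mm above the underside) of the aluminium mould, a loose block 100 (its x) x 62 (its y: grasp across this) x 38 mm tall (z up), about 0.35 kg. In its top is a centred round cavity 43 mm across and 24 mm deep that holds the biscuit.
- mould: The same mould; origin at the centre of its underside. Its floor is 14 mm thick, with a centred access hole 17 mm across, open below. Two small sprung clips in the cavity's +x and -x ends, 2 to 9 mm above the cavity floor, hold the biscuit: it takes about 5 to 15 N from below to push it up, more than the mould's weight gives; once it is some 9 mm up they let go.
- puck_mid (a point): Centre (half-way up) of the biscuit in the mould: a rigid brown chocolate-coated disc 40 mm across, 22 mm tall, 35 g, z up. It starts 2 mm below the mould's top with a gap of 1.5 mm around it. When the mould is fully seated on the stand it stands on the post's end, its upper 16 mm above the mould's top, loosely guided by the cavity.
- stand: The fixed steel demoulding stand; origin at the centre of its underside, z is its column's axis. A round foot 110 mm across, 12 mm high; on it a column 50 mm across with a flat shoulder 40 mm above the table, from which the post rises. The mould is home when its underside lies on the shoulder, post through the hole, at any yaw. Do not push mould or biscuit against it with more than 40 N.
- liner_mid (a point): Centre of a flat white paper disc 54 mm across on the tray's floor, 4 mm above the table: the empty place for the biscuit.
- tray: Fixed clear acrylic display tray 220 (x) x 130 (y) x 16 mm high outside, walls and floor 4 mm; origin at the centre of its underside. Its two places lie about 50 mm either side of the centre along its x: one has the paper disc, the other a finished biscuit.
- sweet_mid (a point): Finished biscuit like the one in the mould, standing in the tray's other place; this point is its centre. A bystander.
- ramekin: Bystander: white ceramic bowl, 72 mm across, 45 mm tall; origin at the centre of its underside.
- palette: Bystander: palette knife 220 mm long, wooden handle 20 mm thick and thin steel blade, lying on the table along its x; origin below its middle.
- jar: Bystander: glass jar with steel cap, 66 mm across, 100 mm tall; origin at the centre of its underside.
- shoulder (a point): Centre of the stand's shoulder (column axis, 40 mm above the table). From it rises a rigid upright post 14 mm across, 32 mm tall, its end bevelled 1.5 mm. The post is clamped on an eccentric brass disc: its axis is 6 mm from this point in an unmeasured direction, new each time; look or feel for it. Lowered off the hole the mould stops on the post's end; on it, 14 mm lower, at the biscuit.
Things that resemble listed ones, but are neither listed nor needed, are in the scene too. Leave any orange or yellow look-alike of the part that bears puck_mid alone.

How it is judged:
By the outcome, as a careful person would: the job done as asked, in the order asked, and still so for the second after the job is handed in, with the robot touching nothing.
It also fails if it takes over 72 s, if anything falls off the work surface, if the arm or the gripper's body presses on something with over 40 N, if the wrist force passes 120 N, or if a joint passes its speed limit or range.

### The arm

A 6-joint arm with a two-finger parallel gripper is mounted at the origin on the work surface. World frame = base frame: x ahead of the robot, y to its left, z up, the work surface at z = 0. Lengths are in m, angles in rad, forces in N, time in s.
With the tool pointing down it reaches from about 0.375 to 0.975 m from the base axis. Payload 3.8 kg.
Tool frame: the origin (TCP) lies midway between the tips of the shut fingers; the grasp point (between the pads) lies 19 mm behind it; z points along the fingers, y is the line along which they close (so a half turn about z gives the same grasp; the last joint's range is limited). The gripper opens to 85 mm and grips with 20 to 120 N. Pads are 22 mm wide; open, the fingers measure 114 mm over their backs; the gripper's body (76 mm by 85 mm) begins 54 mm behind the grasp point. The pads swing forward as they close: fully open they stand 13 mm farther back than shut.
Start: joints at [-0.037, 0.264, 1.604, -0, 1.274, -0.037], TCP at [0.675, -0, 0.231] pointing down, gripper open.
Joint ranges: [-2.63, 2.63], [-0.94, 2.18], [0.31, 2.57], [-1.31, 4.45], [0, 2.66], [-2.55, 2.55]. Speed limits (rad/s): [2.57, 2.57, 3.14, 3.14, 3.14, 3.14].

### API

Orientations are given as a rotation vector (axis times angle).
In Python, from workcell import bot, imaging gives the robot as it stands.
- The arm moves only by the tool step_arm, never from a script. Its argument "series" is a list of rows, each an object of numbers: "grip": the closure, from -1 (fully open) to 1 (shut); "x", "y", "z": the shift along the tool's x, y, z normalised to -1 to 1, where 1 is 500 mm; "ax", "ay", "az": the turn, a rotation vector about the tool's x, y, z normalised to -1 to 1, where 1 is 30 degrees. A call has 1 to 12 rows; each row is the pose to reach, as a shift and turn from the pose commanded when the call began, along the tool's axes at that moment; what a row does not reach only later rows make up. A row lasts 1/10 s, in which the tool goes at most 50 mm and 8.59 degrees, less where a joint would pass 70% of its speed; a pose out of reach is approached as far as the arm can. A call with a number of a shift or a turn outside -1 to 1 is refused whole. A call with a gripper value outside its range is refused whole. The fingers move at their own pace and stop on an object; "force" is the grip in N (left out, the last holds). Time passes only in rows, so rows that repeat a pose let the fingers close. It gives the time, the measured TCP pose, the force, the opening and the grip force at its end, in the units of the state.
- bot.read_state(): the state, without advancing time (a new reading comes with each control period).
- imaging.read_camera(name): name is "scene" or "side" or "wrist"; returns a dict with "img" (480x640x3 uint8, red, green, blue), "fx", "fy", "cx", "cy" (pixels), "R" (3x3) and "t" (3): a world point X has camera coordinates R X + t. Camera axes: x right, y down, z forward; pixel columns grow to the right and rows downward; lengths in m; the calibration is good to about 2 mm. A picture is of the moment at which its call begins. There is no depth.
- bot.finish_job(): hands the job in; it is judged then, once.
The state is a dict: "time": time; "q": joint angles; "joint_vel": joint speeds; "joint_torque": joint torques, N m; "tool_pos": TCP position; "tcp_rot": TCP orientation; "wrist_force": force on the tool from outside, world axes, zero at the start; "torque": the same for the moment, N m; "width": opening from 0.0 (shut) to 1.0 (fully open); "grip_force": force on a finger pad.
Only numpy, scipy, OpenCV 4.12 (cv2) and the standard library are available. Lean on these libraries where they do the work, as an engineer would, in place of code of your own. Each camera call takes 0.05 s, during which the arm holds its last target. There are 200 camera calls.

## Working session

There is one attempt and no reset: what is moved stays moved. The work goes in short steps, Python scripts to look and compute and a tool call to move; the robot and the scene stay as the last step left them, time stands still between calls to the robot, and variables do not carry over. Pictures are saved under pics/ and viewed, at most 10 in all, crops included, and the job is handed in when it is done.

Besides the shell and the picture viewer there is one more tool, called by a JSON object that holds its "op" and its "data", one argument or row to a line. step_arm: Moves the arm, as the interface text tells. Scaled input: -1 to 1 covers 500 mm each way for a shift and 30 degrees each way for a turn. Its arguments: {"type":"object","properties":{"series":{"type":"array","items":{"type":"object","properties":{"grip":{"type":"number"},"x":{"type":"number","minimum":-1,"maximum":1},"y":{"type":"number","minimum":-1,"maximum":1},"z":{"type":"number","minimum":-1,"maximum":1},"ax":{"type":"number","minimum":-1,"maximum":1},"ay":{"type":"number","minimum":-1,"maximum":1},"az":{"type":"number","minimum":-1,"maximum":1}}}},"force":{"type":"number"}},"required":["series"]}

```bash
mkdir -p pics
cat > h.py <<'E'
import numpy as np, cv2
from workcell import bot, imaging
def snap(n,f):
    c=imaging.read_camera(n); cv2.imwrite(f,c['img'][:,:,::-1]); np.savez(f[:-4]+'.npz',**{k:c[k] for k in c}); return c
def ray(c,u,v):
    R=np.array(c['R']);t=np.array(c['t']);o=-R.T@t
    return o,R.T@np.array([(u-c['cx'])/c['fx'],(v-c['cy'])/c['fy'],1.])
def at(c,u,v,z):
    o,d=ray(c,u,v); return o+d*(z-o[2])/d[2]
def proj(c,X):
    p=np.array(c['R'])@np.array(X)+np.array(c['t']); return np.array([c['fx']*p[0]/p[2]+c['cx'],c['fy']*p[1]/p[2]+c['cy']])
E
python3 - <<'E'
from h import *
for n in ['scene','side','wrist']:
    c=snap(n,f'pics/{n}0.png'); print(n,c['fx'],-np.array(c['R']).T@np.array(c['t']))
s=bot.read_state();print(s['tool_pos'],s['tcp_rot'],s['wrist_force'],s['time'],s['width'])
E
```

```text
scene 450.8393070460194 [ 1.00956907 -0.18517755  0.8125688 ]
side 505.1444790700878 [ 0.14732624 -0.55661636  0.7002274 ]
wrist 402.9390911318074 [0.67456241 0.07227037 0.3724411 ]
[6.74419647e-01 1.24221505e-05 2.30222488e-01] [-2.22051612e+00 -2.22051835e+00  1.92983393e-03] [0.44257987 0.10222443 0.16606014] 0.15 1.002560497006903
```

View pics/scene0.png

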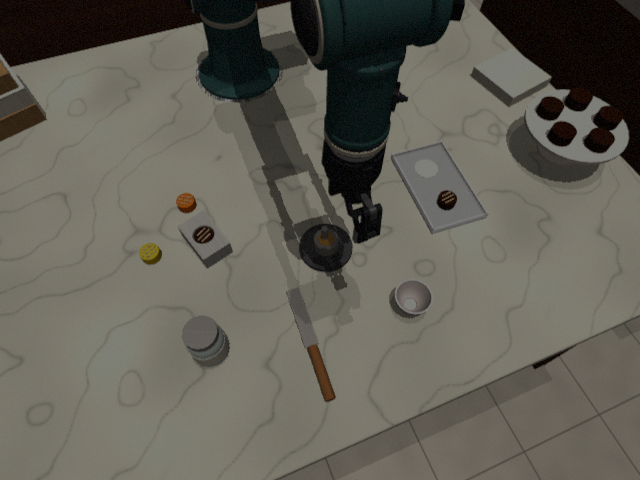

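View pics/side0.png

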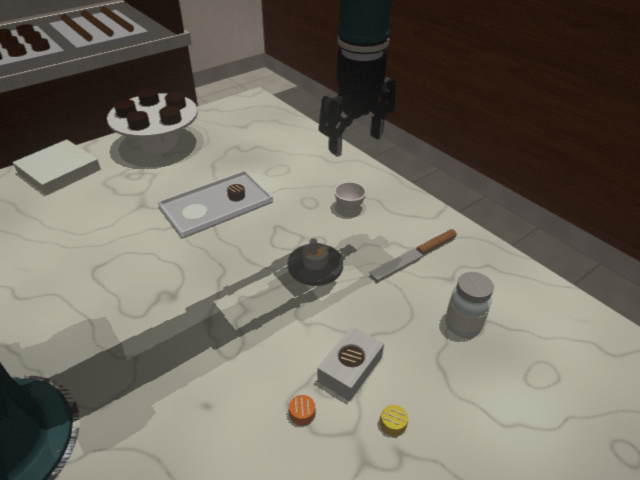

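The scene view shows the mould with its brown biscuit at (205,237). Orange at (186,203) and yellow (150,253) are look-alikes. The tray biscuit at (446,200) and the cake stand at (577,125) are bystanders. The stand is at (326,245) and the paper disc at (427,168). In the side view the mould is at (350,363), the stand at (316,262) and the disc at (195,212). I choose the grey block, and check it in a close crop.

Run:
```python
from h import *
a=cv2.imread('pics/scene0.png');b=cv2.imread('pics/side0.png')
cr=lambda i,x,y:cv2.resize(i[y:y+60,x:x+80],(400,300),interpolation=cv2.INTER_CUBIC)
cv2.imwrite('pics/m.png',np.vstack([np.hstack([cr(a,165,205),cr(b,310,325)]),np.hstack([cr(a,286,215),cr(b,276,230)])]))
```

```text
(no output)
```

View pics/m.png

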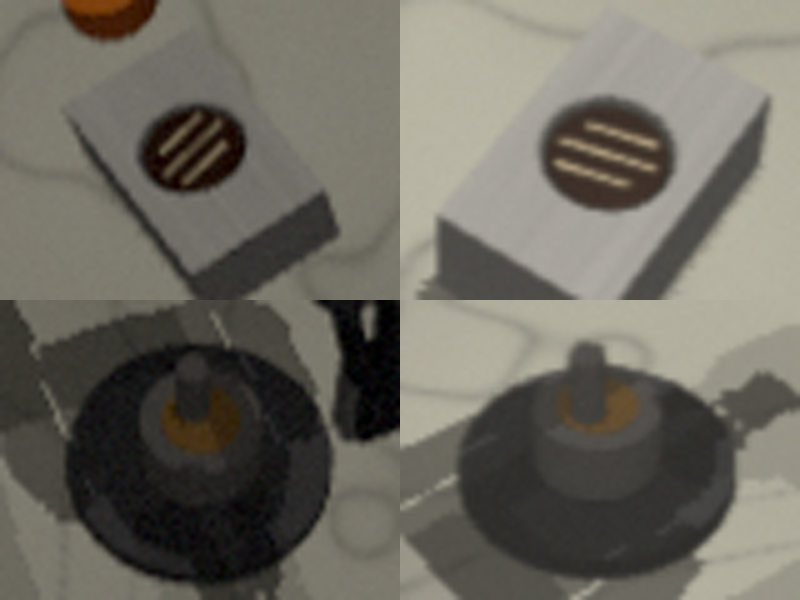

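The crop confirms the aluminium mould with the brown striped biscuit. It also shows the stand's post standing towards the upper left of its brass disc in the scene view. I'll triangulate both.

Run:
```python
from h import *
a=dict(np.load('pics/scene0.npz'));b=dict(np.load('pics/side0.npz'))
A=lambda x,y,z,ox,oy,c:np.round(at(c,(x+.5)/5-.5+ox,(y+.5)/5-.5+oy,z)*1000,1)
def tri(ua,ub):
    (o1,d1),(o2,d2)=ray(a,*ua),ray(b,*ub)
    M=np.stack([d1,-d2],1);s=np.linalg.lstsq(M,o2-o1,rcond=None)[0]
    return ((o1+s[0]*d1+o2+s[1]*d2)/2*1000).round(1),np.linalg.norm(o1+s[0]*d1-o2-s[1]*d2)*1000
C=lambda x,y,ox,oy:((x+.5)/5-.5+ox,(y+.5)/5-.5+oy)
print('cav',A(192,148,.038,165,205,a),A(210,153,.038,310,325,b),tri(C(192,148,165,205),C(210,153,310,325)))
ks=[A(x,y,.038,165,205,a) for x,y in[(190,28),(65,108),(195,275),(325,192)]];print(ks,np.mean(ks,0))
for i in range(4):
    d=ks[(i+1)%4]-ks[i];print(np.linalg.norm(d),np.degrees(np.arctan2(d[1],d[0])))
print('sidecorn',[A(x,y,.038,310,325,b) for x,y in[(212,5),(368,97),(37,215)]])
print('shoulder',A(200,122,.040,286,215,a),A(197,107,.040,276,230,b))
print('posttop',A(193,62,.072,286,215,a),A(188,50,.072,276,230,b),tri(C(193,62,286,215),C(188,50,276,230)))
print('footL/R',[A(x,y,.012,286,215,a) for x,y in[(66,160),(333,160),(200,45),(200,275)]])
for n,pa,pb in[('liner',(427,168),(195,212))]:
    print(n,at(a,*pa,.004)*1e3,at(b,*pb,.004)*1e3,tri(pa,pb))
print('sweet',at(a,447,200,.026)*1e3)
# tray corners scene
print([ (at(a,*p,.016)*1e3).round() for p in[(391,155),(440,143),(486,213),(434,231)]])
```

```text
cav [ 487.3 -218.    38. ] [ 485.1 -221.3   38. ] (array([ 486.1, -219. ,   35.4]), np.float64(1.9604498150976208))
[array([ 430.2, -203.7,   38. ]), array([ 449.4, -260.8,   38. ]), array([ 544. , -231.9,   38. ]), array([ 527. , -174.4,   38. ])] [ 487.65 -217.7    38.  ]
60.24159692438442 -71.41466889900641
98.91597444295843 16.98774576925444
59.96040360104325 106.4704284396086
101.13718406204516 -163.1596735369513
sidecorn [array([ 524.5, -177.1,   38. ]), array([ 539.4, -236.4,   38. ]), array([ 428. , -205.6,   38. ])]
shoulder [591.2   5.4  40. ] [587.1   2.6  40. ]
posttop [582.5   5.4  72. ] [582.5   2.3  72. ] (array([582.9,   4.5,  71.2]), np.float64(2.497031469008313))
footL/R [array([572.2, -45.5,  12. ]), array([613.2,  55.7,  12. ]), array([541.2,  26.8,  12. ]), array([641.3, -15. ,  12. ])]
liner [483.95767029 304.19049863   4.        ] [480.50191005 295.01751584   4.        ] (array([482.7, 304.6,  -0.9]), np.float64(4.882437198118403))
sweet [591.70915609 287.42603665  26.        ]
[array([427., 239.,  16.]), array([437., 363.,  16.]), array([647., 353.,  16.]), array([645., 228.,  16.])]
```

{"op": "step_arm", "data": {
  "series": [
    {"x":-0.438,"y":-0.377,"z":0.16,"az":1,"grip":-1},
    {"x":-0.438,"y":-0.377,"z":0.16,"az":1,"grip":-1},
    {"x":-0.438,"y":-0.377,"z":0.16,"az":1,"grip":-1},
    {"x":-0.438,"y":-0.377,"z":0.16,"az":1,"grip":-1},
    {"x":-0.438,"y":-0.377,"z":0.16,"az":1,"grip":-1},
    {"x":-0.438,"y":-0.377,"z":0.16,"az":1,"grip":-1},
    {"x":-0.438,"y":-0.377,"z":0.16,"az":1,"grip":-1},
    {"x":-0.438,"y":-0.377,"z":0.16,"az":1,"grip":-1}
  ]
}}

```text
validation failed for argument at $.se...
```

{"op": "step_arm", "data": {
  "series": [
    {"az":1},
    {"az":1},
    {"az":1},
    {"az":1}
  ]
}}

```text
validation failed for argument at $.se...
```

{"op": "step_arm", "data": {
  "series": [
    {"az":0.433},
    {"az":0.433},
    {"az":0.433},
    {"az":0.433}
  ]
}}

```text
validation failed for argument at $.se...
```

Run:
```python
from h import *
from scipy.spatial.transform import Rotation as Ro
c=snap('wrist','pics/w1.png');s=bot.read_state()
R=Ro.from_rotvec(s['tcp_rot']).as_matrix();print(s['time'],s['tool_pos'],R.round(3),s['wrist_force'])
print(proj(c,[.4865,-.219,.038]))
```

```text
0.2 [6.74506306e-01 4.51058912e-05 2.30393820e-01] [[-0.     1.    -0.002]
 [ 1.     0.     0.   ]
 [ 0.    -0.002 -1.   ]] [ 0.29093919  0.10657731 -0.35966027]
[129.52117428 424.7478954 ]
```

View pics/w1.png

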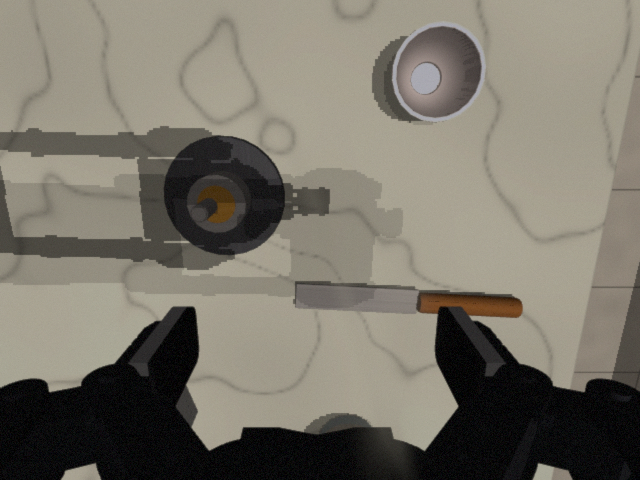

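The moves were refused by validation, probably because rows need every field, so nothing moved. The wrist view shows the stand clearly: foot centred near (225,195), shoulder near (220,204) and the post end near (197,212). It gives another measurement once I retry with full rows.

{"op": "step_arm", "data": {
  "series": [
    {"x":-0.438,"y":-0.377,"z":0.16,"ax":0,"ay":0,"az":1,"grip":-1},
    {"x":-0.438,"y":-0.377,"z":0.16,"ax":0,"ay":0,"az":1,"grip":-1},
    {"x":-0.438,"y":-0.377,"z":0.16,"ax":0,"ay":0,"az":1,"grip":-1},
    {"x":-0.438,"y":-0.377,"z":0.16,"ax":0,"ay":0,"az":1,"grip":-1},
    {"x":-0.438,"y":-0.377,"z":0.16,"ax":0,"ay":0,"az":1,"grip":-1},
    {"x":-0.438,"y":-0.377,"z":0.16,"ax":0,"ay":0,"az":1,"grip":-1},
    {"x":-0.438,"y":-0.377,"z":0.16,"ax":0,"ay":0,"az":1,"grip":-1},
    {"x":-0.438,"y":-0.377,"z":0.16,"ax":0,"ay":0,"az":1,"grip":-1}
  ]
}}

```text
time: 1.0
tool_pos: [0.4855, -0.2196, 0.1508]
tcp_rot: [-2.722, -1.566, 0.0]
wrist_force: [0.9, 0.2, 0.7]
width: 0.997
grip_force: 0.0
```

Run:
```python
from h import *
c=dict(np.load('pics/w1.npz'))
i=cv2.imread('pics/w1.png')[130:265,155:335]
cv2.imwrite('pics/w1c.png',cv2.resize(i,(720,540),interpolation=cv2.INTER_CUBIC))
print(at(c,225,195,.012),at(c,220,205,.04),at(c,198,211,.072), bot.read_state()['tool_pos'])
```

```text
[0.59064853 0.00875641 0.012     ] [0.59243632 0.00520576 0.04      ] [0.58325001 0.00697794 0.072     ] [ 0.48553214 -0.21964077  0.15084889]
```

View pics/w1c.png

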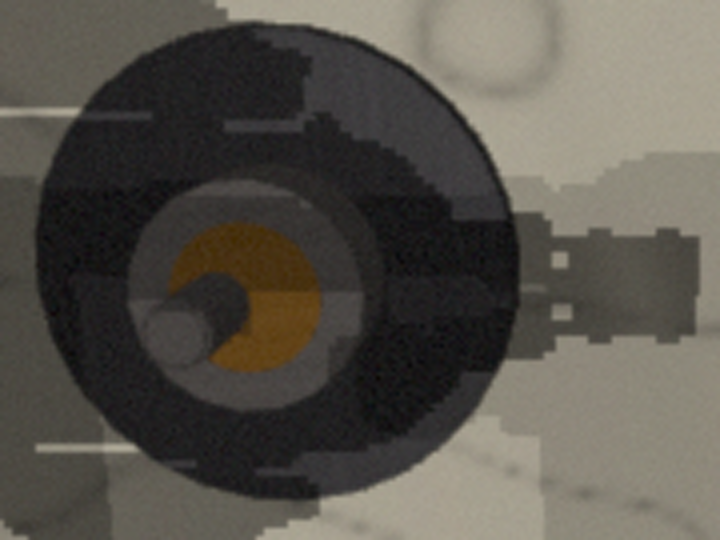

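The crop shows the shoulder ellipse centred at crop (246,295), the post end at (178,338) and the post base near (218,302).

{"op": "step_arm", "data": {
  "series": [
    {"x":0,"y":0,"z":0,"ax":0,"ay":0,"az":1,"grip":-1},
    {"x":0,"y":0,"z":0,"ax":0,"ay":0,"az":1,"grip":-1},
    {"x":0,"y":0,"z":0,"ax":0,"ay":0,"az":1,"grip":-1},
    {"x":0,"y":0,"z":0,"ax":0,"ay":0,"az":1,"grip":-1}
  ]
}}

```text
time: 1.4
tool_pos: [0.4883, -0.2179, 0.1521]
tcp_rot: [3.035, 0.809, 0.003]
wrist_force: [0.1, -0.4, -0.1]
width: 0.999
grip_force: 0.0
```

{"op": "step_arm", "data": {
  "series": [
    {"x":0,"y":0,"z":0,"ax":0,"ay":0,"az":0.433,"grip":-1},
    {"x":0,"y":0,"z":0,"ax":0,"ay":0,"az":0.433,"grip":-1},
    {"x":0,"y":0,"z":0,"ax":0,"ay":0,"az":0.433,"grip":-1}
  ]
}}

```text
time: 1.7
tool_pos: [0.4882, -0.2179, 0.152]
tcp_rot: [3.106, 0.468, 0.002]
wrist_force: [-0.6, -0.1, -0.7]
width: 1.002
grip_force: 0.0
```

Run:
```python
from h import *
from scipy.spatial.transform import Rotation as Ro
c=dict(np.load('pics/w1.npz'))
print('sh',at(c,216.5,203.7,.04),'top',at(c,199.4,214.5,.072),'base',at(c,209.5,205.4,.04))
c=snap('wrist','pics/w2.png');s=bot.read_state()
R=Ro.from_rotvec(s['tcp_rot']).as_matrix();print(s['time'],s['tool_pos'],R.round(3),s['wrist_force'])
print(proj(c,[.4865,-.219,.038]))
```

```text
sh [0.5895705  0.00630887 0.04      ] top [0.58409896 0.00424972 0.072     ] base [0.58358549 0.00484789 0.04      ]
1.75 [ 0.48793408 -0.21808517  0.15192494] [[ 0.955  0.296  0.001]
 [ 0.296 -0.955 -0.   ]
 [ 0.001  0.001 -1.   ]] [ 0.69587298 -0.05873871  0.85671783]
[318.76026696 236.8071273 ]
```

View pics/w2.png

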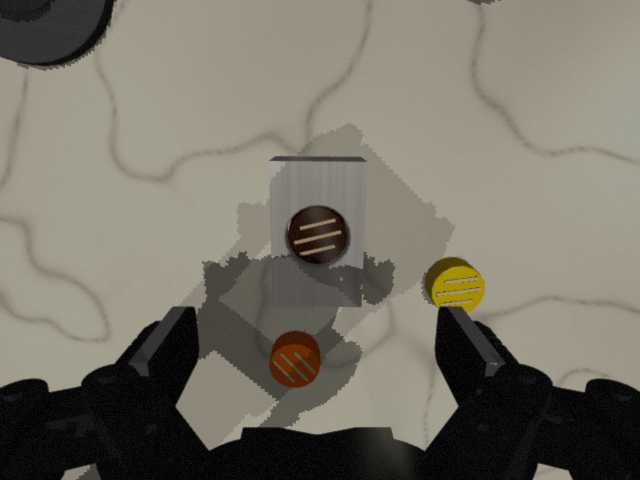

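The cavity centre at (318,235) matches the prediction of (319,237), the yaw is aligned, and the look-alikes are clear of the fingers. I'll descend.

{"op": "step_arm", "data": {
  "series": [
    {"x":-0.003,"y":0,"z":0.1,"ax":0,"ay":0,"az":0,"grip":-1},
    {"x":-0.003,"y":0,"z":0.18,"ax":0,"ay":0,"az":0,"grip":-1},
    {"x":-0.003,"y":0,"z":0.24,"ax":0,"ay":0,"az":0,"grip":-1},
    {"x":-0.003,"y":0,"z":0.28,"ax":0,"ay":0,"az":0,"grip":-1},
    {"x":-0.003,"y":0,"z":0.298,"ax":0,"ay":0,"az":0,"grip":-1},
    {"x":-0.003,"y":0,"z":0.298,"ax":0,"ay":0,"az":0,"grip":-1}
  ]
}}

```text
time: 2.35
tool_pos: [0.4846, -0.2186, 0.0012]
tcp_rot: [-3.105, -0.467, 0.003]
wrist_force: [-0.0, 0.1, 0.2]
width: 1.002
grip_force: 0.0
```

{"op": "step_arm", "data": {
  "force": 80,
  "series": [
    {"x":0,"y":0,"z":0,"ax":0,"ay":0,"az":0,"grip":1},
    {"x":0,"y":0,"z":0,"ax":0,"ay":0,"az":0,"grip":1},
    {"x":0,"y":0,"z":0,"ax":0,"ay":0,"az":0,"grip":1},
    {"x":0,"y":0,"z":0,"ax":0,"ay":0,"az":0,"grip":1},
    {"x":0,"y":0,"z":0,"ax":0,"ay":0,"az":0,"grip":1},
    {"x":0,"y":0,"z":0,"ax":0,"ay":0,"az":0,"grip":1}
  ]
}}

```text
time: 2.95
tool_pos: [0.487, -0.2202, 0.0044]
tcp_rot: [3.105, 0.464, 0.005]
wrist_force: [0.4, 0.5, 6.4]
width: 0.711
grip_force: 89.6
```

{"op": "step_arm", "data": {
  "series": [
    {"x":0,"y":0,"z":-0.04,"ax":0,"ay":0,"az":0,"grip":1},
    {"x":0,"y":0,"z":-0.12,"ax":0,"ay":0,"az":0,"grip":1},
    {"x":0,"y":0,"z":-0.2,"ax":0,"ay":0,"az":0,"grip":1},
    {"x":0.04,"y":-0.046,"z":-0.24,"ax":0,"ay":0,"az":0,"grip":1},
    {"x":0.1,"y":-0.116,"z":-0.24,"ax":0,"ay":0,"az":0,"grip":1},
    {"x":0.16,"y":-0.186,"z":-0.24,"ax":0,"ay":0,"az":0,"grip":1},
    {"x":0.22,"y":-0.255,"z":-0.24,"ax":0,"ay":0,"az":0,"grip":1},
    {"x":0.27,"y":-0.313,"z":-0.24,"ax":0,"ay":0,"az":0,"grip":1},
    {"x":0.3,"y":-0.348,"z":-0.22,"ax":0,"ay":0,"az":0,"grip":1},
    {"x":0.318,"y":-0.369,"z":-0.2,"ax":0,"ay":0,"az":0,"grip":1},
    {"x":0.318,"y":-0.369,"z":-0.18,"ax":0,"ay":0,"az":0,"grip":1},
    {"x":0.318,"y":-0.369,"z":-0.18,"ax":0,"ay":0,"az":0,"grip":1}
  ]
}}

```text
time: 4.15
tool_pos: [0.5803, 0.003, 0.0893]
tcp_rot: [-3.107, -0.465, 0.01]
wrist_force: [-1.1, 0.2, -4.5]
width: 0.712
grip_force: 88.8
```

Run:
```python
from h import *
for k in range(3):
    s=bot.read_state();print(s['tool_pos'],s['wrist_force'],s['torque'],s['time'])
    c=snap(['scene','side','wrist'][k],f'pics/h{k}.png'); 
    X=[.5836,.0045,.126];p=proj(c,X).round();print(p)
    x,y=p.astype(int);q=c['img'][max(0,y-50):y+50,max(0,x-65):x+65,::-1]
    cv2.imwrite(f'pics/h{k}c.png',q)
a=[cv2.resize(cv2.imread(f'pics/h{k}c.png'),(400,300),interpolation=cv2.INTER_CUBIC) for k in range(2)]
cv2.imwrite('pics/hc.png',np.hstack(a))
```

```text
[0.58028148 0.00299454 0.08927087] [-1.13753129  0.18942285 -4.48781577] [0.00288558 0.03868664 0.03470394] 4.15
[324. 212.]
[0.58093485 0.00256821 0.09023697] [-1.16107218  1.28630732 -4.54491261] [ 0.03025801  0.01664187 -0.05874677] 4.2
[313. 216.]
[0.58179417 0.00235719 0.09121419] [-0.20540905 -0.92391837 -4.8680268 ] [-0.05296367 -0.00024366  0.00537201] 4.25
[314. 358.]
```

View pics/hc.png

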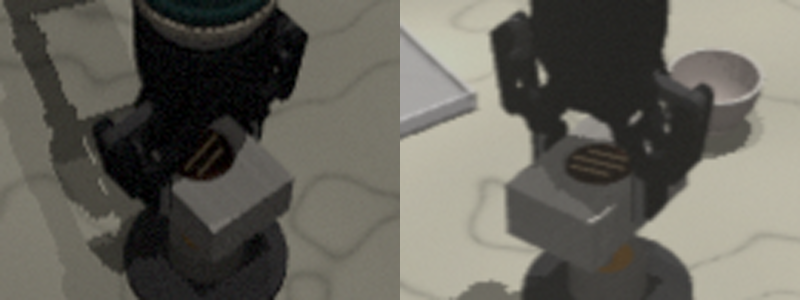

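The mould is held level over the stand. The cavity centre is at scene ≈(326.6,211.4) and side ≈(312.3,218).

Run:
```python
from h import *
a=dict(np.load('pics/h0.npz'));b=dict(np.load('pics/h1.npz'))
for z in(.126,.128):print(at(a,326.6,211.4,z)*1e3,at(b,312.3,218,z)*1e3)
```

```text
[584.03200065   8.627986   126.        ] [579.78802527   1.41951514 126.        ]
[585.2716057   8.0634234 128.       ] [ 5.78281787e+02 -5.24090759e-01  1.28000000e+02]
```

{"op": "step_arm", "data": {
  "series": [
    {"x":0,"y":0,"z":0.016,"ax":0,"ay":0,"az":0,"grip":1},
    {"x":0,"y":0,"z":0.03,"ax":0,"ay":0,"az":0,"grip":1},
    {"x":0,"y":0,"z":0.034,"ax":0,"ay":0,"az":0,"grip":1},
    {"x":0,"y":0,"z":0.036,"ax":0,"ay":0,"az":0,"grip":1},
    {"x":0,"y":0,"z":0.038,"ax":0,"ay":0,"az":0,"grip":1},
    {"x":0,"y":0,"z":0.04,"ax":0,"ay":0,"az":0,"grip":1},
    {"x":0,"y":0,"z":0.04,"ax":0,"ay":0,"az":0,"grip":1}
  ]
}}

```text
time: 5.0
tool_pos: [0.5832, 0.0036, 0.0723]
tcp_rot: [3.107, 0.465, 0.0]
wrist_force: [-0.1, -0.3, -3.7]
width: 0.712
grip_force: 88.8
```

{"op": "step_arm", "data": {
  "series": [
    {"x":0,"y":0,"z":0.003,"ax":0,"ay":0,"az":0,"grip":1},
    {"x":0,"y":0,"z":0.005,"ax":0,"ay":0,"az":0,"grip":1},
    {"x":0,"y":0,"z":0.007,"ax":0,"ay":0,"az":0,"grip":1},
    {"x":0,"y":0,"z":0.007,"ax":0,"ay":0,"az":0,"grip":1}
  ]
}}

```text
time: 5.4
tool_pos: [0.5829, 0.0035, 0.0686]
tcp_rot: [-3.107, -0.465, 0.001]
wrist_force: [-0.0, 0.3, -4.8]
width: 0.715
grip_force: 88.8
```

Run:
```python
from h import *
s=bot.read_state();print(s['tool_pos'],s['wrist_force'],s['torque'])
```

```text
[0.5829418  0.00349316 0.06856277] [-0.03594779  0.30047985 -4.78058417] [ 0.05241741 -0.06241973 -0.00952063]
```

No contact at 5 mm below the post's end, so the post is in the hole. I'll continue down slowly.

{"op": "step_arm", "data": {
  "series": [
    {"x":0,"y":0,"z":0.004,"ax":0,"ay":0,"az":0,"grip":1},
    {"x":0,"y":0,"z":0.008,"ax":0,"ay":0,"az":0,"grip":1},
    {"x":0,"y":0,"z":0.012,"ax":0,"ay":0,"az":0,"grip":1},
    {"x":0,"y":0,"z":0.015,"ax":0,"ay":0,"az":0,"grip":1},
    {"x":0,"y":0,"z":0.018,"ax":0,"ay":0,"az":0,"grip":1},
    {"x":0,"y":0,"z":0.02,"ax":0,"ay":0,"az":0,"grip":1},
    {"x":0,"y":0,"z":0.022,"ax":0,"ay":0,"az":0,"grip":1}
  ]
}}

```text
time: 6.1
tool_pos: [0.5837, 0.0034, 0.0585]
tcp_rot: [3.107, 0.465, 0.002]
wrist_force: [-2.4, 0.1, 3.7]
width: 0.711
grip_force: 89.7
```

{"op": "step_arm", "data": {
  "series": [
    {"x":0,"y":0,"z":0.002,"ax":0,"ay":0,"az":0,"grip":1},
    {"x":0,"y":0,"z":0.004,"ax":0,"ay":0,"az":0,"grip":1},
    {"x":0,"y":0,"z":0.006,"ax":0,"ay":0,"az":0,"grip":1},
    {"x":0,"y":0,"z":0.008,"ax":0,"ay":0,"az":0,"grip":1}
  ]
}}

```text
time: 6.5
tool_pos: [0.5827, 0.0035, 0.0528]
tcp_rot: [-3.107, -0.464, 0.001]
wrist_force: [-0.6, -0.4, -4.0]
width: 0.714
grip_force: 88.9
```

{"op": "step_arm", "data": {
  "series": [
    {"x":0,"y":0,"z":0.002,"ax":0,"ay":0,"az":0,"grip":1},
    {"x":0,"y":0,"z":0.004,"ax":0,"ay":0,"az":0,"grip":1},
    {"x":0,"y":0,"z":0.006,"ax":0,"ay":0,"az":0,"grip":1},
    {"x":0,"y":0,"z":0.008,"ax":0,"ay":0,"az":0,"grip":1},
    {"x":0,"y":0,"z":0.01,"ax":0,"ay":0,"az":0,"grip":1}
  ]
}}

```text
time: 7.0
tool_pos: [0.583, 0.0035, 0.0485]
tcp_rot: [-3.107, -0.465, 0.001]
wrist_force: [0.3, 0.6, -4.9]
width: 0.713
grip_force: 89.0
```

{"op": "step_arm", "data": {
  "series": [
    {"x":0,"y":0,"z":0.003,"ax":0,"ay":0,"az":0,"grip":1},
    {"x":0,"y":0,"z":0.006,"ax":0,"ay":0,"az":0,"grip":1},
    {"x":0,"y":0,"z":0.009,"ax":0,"ay":0,"az":0,"grip":1},
    {"x":0,"y":0,"z":0.011,"ax":0,"ay":0,"az":0,"grip":1},
    {"x":0,"y":0,"z":0.012,"ax":0,"ay":0,"az":0,"grip":1},
    {"x":0,"y":0,"z":0.013,"ax":0,"ay":0,"az":0,"grip":1}
  ]
}}

```text
time: 7.6
tool_pos: [0.5832, 0.0035, 0.0444]
tcp_rot: [3.107, 0.465, -0.001]
wrist_force: [-8.2, 0.5, 12.0]
width: 0.705
grip_force: 90.7
```

Run:
```python
from h import *
for k in range(2):
    c=snap(['scene','side'][k],f'pics/s{k}.png'); s=bot.read_state();print(s['tool_pos'],s['wrist_force'])
    x,y=proj(c,[.5836,.0045,.08]).astype(int);print(x,y)
    cv2.imwrite(f'pics/s{k}c.png',cv2.resize(c['img'][y-50:y+50,x-65:x+65,::-1],(400,300),interpolation=cv2.INTER_CUBIC))
cv2.imwrite('pics/sc.png',np.hstack([cv2.imread(f'pics/s{k}c.png') for k in(0,1)]))
```

```text
[0.58313295 0.00348568 0.04434646] [-6.20236186e+00  9.26176796e-03  1.07066977e+01]
324 225
[0.5831465  0.00350363 0.04435276] [-7.19278875  0.94119865  8.88689342]
312 235
```

View pics/sc.png

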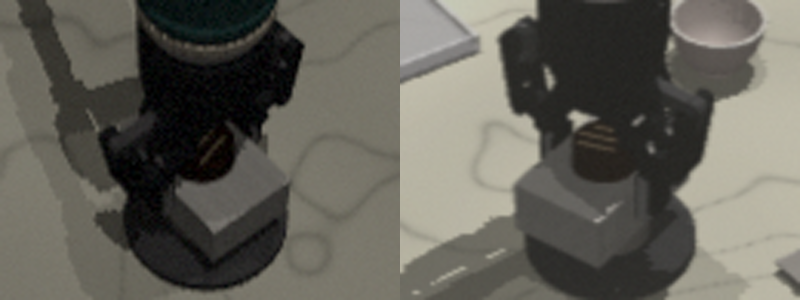

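The biscuit has risen clear of the mould's top, and the force of about 15 N at TCP height 0.044 (grasped at 0.0044) means the mould is on the shoulder. I'll press slightly more and then release.

{"op": "step_arm", "data": {
  "series": [
    {"x":0,"y":0,"z":0.001,"ax":0,"ay":0,"az":0,"grip":1},
    {"x":0,"y":0,"z":0.002,"ax":0,"ay":0,"az":0,"grip":1},
    {"x":0,"y":0,"z":0.002,"ax":0,"ay":0,"az":0,"grip":1}
  ]
}}

```text
time: 8.0
tool_pos: [0.5832, 0.0035, 0.0443]
tcp_rot: [3.107, 0.465, -0.001]
wrist_force: [-9.9, -0.0, 16.1]
width: 0.713
grip_force: 91.5
```

{"op": "step_arm", "data": {
  "series": [
    {"x":-0.001,"y":0,"z":-0.002,"ax":0,"ay":0,"az":0,"grip":1},
    {"x":-0.001,"y":0,"z":-0.003,"ax":0,"ay":0,"az":0,"grip":1},
    {"x":-0.001,"y":0,"z":-0.003,"ax":0,"ay":0,"az":0,"grip":0.2},
    {"x":-0.001,"y":0,"z":-0.003,"ax":0,"ay":0,"az":0,"grip":-0.5},
    {"x":-0.001,"y":0,"z":-0.003,"ax":0,"ay":0,"az":0,"grip":-1},
    {"x":-0.001,"y":0,"z":-0.003,"ax":0,"ay":0,"az":0,"grip":-1},
    {"x":-0.001,"y":0,"z":-0.003,"ax":0,"ay":0,"az":0,"grip":-1}
  ]
}}

```text
time: 8.7
tool_pos: [0.5828, 0.0033, 0.0426]
tcp_rot: [3.107, 0.464, 0.0]
wrist_force: [0.3, -0.0, -0.5]
width: 0.999
grip_force: 0.0
```

{"op": "step_arm", "data": {
  "series": [
    {"x":0,"y":0,"z":-0.03,"ax":0,"ay":0,"az":0,"grip":-1},
    {"x":0,"y":0,"z":-0.1,"ax":0,"ay":0,"az":0,"grip":-1},
    {"x":0,"y":0,"z":-0.18,"ax":0,"ay":0,"az":0,"grip":-1},
    {"x":0,"y":0,"z":-0.24,"ax":0,"ay":0,"az":0,"grip":-1},
    {"x":0,"y":0,"z":-0.24,"ax":0,"ay":0,"az":0,"grip":-1}
  ]
}}

```text
time: 9.2
tool_pos: [0.5871, 0.0032, 0.1702]
tcp_rot: [3.105, 0.464, 0.018]
wrist_force: [0.7, 0.8, -0.1]
width: 0.996
grip_force: 0.0
```

Run:
```python
from h import *
P=[.5836,.0045]
for k in range(3):
    c=snap(['scene','side','wrist'][k],f'pics/r{k}.png'); s=bot.read_state()
    x,y=proj(c,P+[.078]).astype(int);print(x,y,proj(c,P+[.094]),s['tool_pos'],s['wrist_force'])
    h,w=(50,65) if k<2 else (100,130)
    y0,x0=max(0,y-h),max(0,x-w);print(x0,y0)
    cv2.imwrite(f'pics/r{k}c.png',cv2.resize(c['img'][y0:y0+2*h,x0:x0+2*w,::-1],(400,300),interpolation=cv2.INTER_CUBIC))
i=[cv2.imread(f'pics/r{k}c.png') for k in(0,1,2)]
cv2.imwrite('pics/rc.png',np.vstack([np.hstack(i[:2]),np.hstack([i[2],i[2]*0])]))
```

```text
324 225 [324.16134263 221.40641091] [0.58536165 0.0032338  0.1673155 ] [-0.07903026 -0.61638626 -0.26173093]
259 175
312 236 [312.93093414 229.82450517] [0.58365449 0.00331808 0.16484482] [ 0.43678965 -0.00717521  0.22709497]
247 186
316 246 [316.12615698 254.48314208] [0.58243472 0.00337062 0.16307858] [-0.0877534  -0.16335273 -0.22551018]
186 146
```

View pics/rc.png

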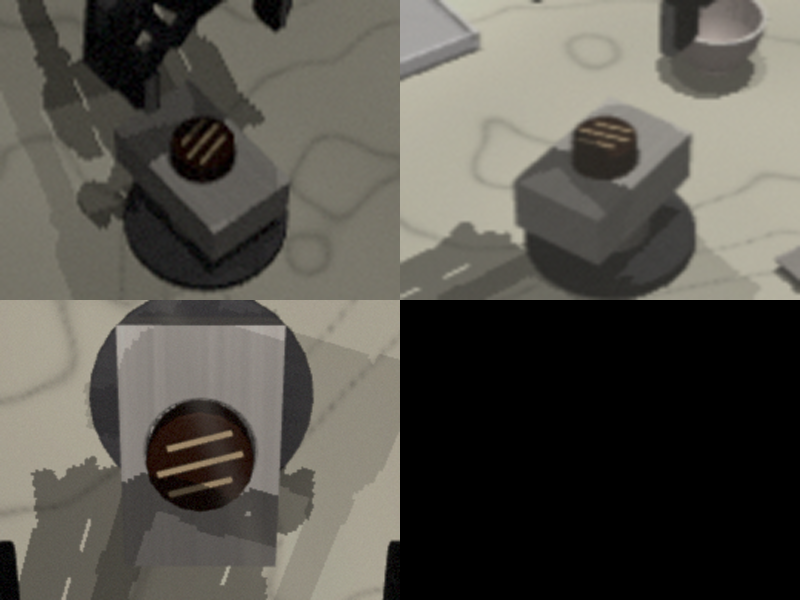

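The mould is seated level, and the biscuit stands about 16 mm proud with its top centre at wrist ≈(316.3,250.7). I compute the grasp shift.

Run:
```python
from h import *
from scipy.spatial.transform import Rotation as Ro
c=dict(np.load('pics/r2.npz'));a=dict(np.load('pics/r0.npz'));b=dict(np.load('pics/r1.npz'))
p=at(c,316.3,250.7,.094);s=bot.read_state();R=Ro.from_rotvec(s['tcp_rot']).as_matrix()
print(p,s['tool_pos'],R.T@(p-s['tool_pos']))
print(at(a,259+203/3.077,175+146/3.077,.094),at(b,247+206/3.077,186+133/3.077,.094))
```

```text
[0.58574614 0.00505743 0.094     ] [0.58243472 0.00337062 0.16307858] [ 0.00364373 -0.00064797  0.06907941]
[0.58635003 0.00502223 0.094     ] [0.58613704 0.00469477 0.094     ]
```

{"op": "step_arm", "data": {
  "force": 30,
  "series": [
    {"x":0.007,"y":-0.001,"z":0.06,"ax":0,"ay":0,"az":0,"grip":-1},
    {"x":0.007,"y":-0.001,"z":0.12,"ax":0,"ay":0,"az":0,"grip":-1},
    {"x":0.007,"y":-0.001,"z":0.15,"ax":0,"ay":0,"az":0,"grip":-1},
    {"x":0.007,"y":-0.001,"z":0.166,"ax":0,"ay":0,"az":0,"grip":-1},
    {"x":0.007,"y":-0.001,"z":0.166,"ax":0,"ay":0,"az":0,"grip":-1},
    {"x":0.007,"y":-0.001,"z":0.166,"ax":0,"ay":0,"az":0,"grip":1},
    {"x":0.007,"y":-0.001,"z":0.166,"ax":0,"ay":0,"az":0,"grip":1},
    {"x":0.007,"y":-0.001,"z":0.166,"ax":0,"ay":0,"az":0,"grip":1},
    {"x":0.007,"y":-0.001,"z":0.166,"ax":0,"ay":0,"az":0,"grip":1},
    {"x":0.007,"y":-0.001,"z":0.166,"ax":0,"ay":0,"az":0,"grip":1},
    {"x":0.007,"y":-0.001,"z":0.166,"ax":0,"ay":0,"az":0,"grip":1},
    {"x":0.007,"y":-0.001,"z":0.166,"ax":0,"ay":0,"az":0,"grip":1}
  ]
}}

```text
time: 10.55
tool_pos: [0.5869, 0.0048, 0.0813]
tcp_rot: [3.107, 0.465, 0.004]
wrist_force: [-1.8, -0.2, 5.9]
width: 0.451
grip_force: 30.0
```

{"op": "step_arm", "data": {
  "series": [
    {"x":0,"y":0,"z":-0.01,"ax":0,"ay":0,"az":0,"grip":1},
    {"x":0,"y":0,"z":-0.02,"ax":0,"ay":0,"az":0,"grip":1},
    {"x":0,"y":0,"z":-0.04,"ax":0,"ay":0,"az":0,"grip":1},
    {"x":0,"y":0,"z":-0.08,"ax":0,"ay":0,"az":0,"grip":1},
    {"x":0,"y":0,"z":-0.14,"ax":0,"ay":0,"az":0,"grip":1},
    {"x":0,"y":0,"z":-0.16,"ax":0,"ay":0,"az":0,"grip":1},
    {"x":0,"y":0,"z":-0.16,"ax":0,"ay":0,"az":0,"grip":1}
  ]
}}

```text
time: 11.25
tool_pos: [0.5877, 0.0048, 0.1625]
tcp_rot: [3.106, 0.465, 0.008]
wrist_force: [0.7, 0.6, -0.6]
width: 0.447
grip_force: 30.2
```

Run:
```python
from h import *
# liner: segment bright blob in scene & side, ellipse fit
a=dict(np.load('pics/scene0.npz'));b=dict(np.load('pics/side0.npz'))
for c,(u,v) in((a,(427,168)),(b,(195,212))):
    g=cv2.cvtColor(c['img'],cv2.COLOR_RGB2GRAY).copy()
    m=np.zeros((482,642),np.uint8);cv2.floodFill(g,m,(u,v),0,12,12,cv2.FLOODFILL_FIXED_RANGE)
    M=cv2.moments(m[1:-1,1:-1],True);p=M['m10']/M['m00'],M['m01']/M['m00'];print(M['m00'],p,at(c,*p,.004)*1e3)
s=bot.read_state();print(s['tool_pos'],s['tcp_rot'],s['width'],s['wrist_force'])
```

```text
341.0 (425.88269794721407, 167.8475073313783) [482.5951005  302.02101038   4.        ]
277.0 (194.24187725631768, 211.07220216606498) [480.75817134 298.97891773   4.        ]
[0.58768361 0.00481106 0.16245246] [3.10613513 0.4645069  0.00794182] 0.4471454035125208 [ 0.72221219  0.59611782 -0.60153965]
```

{"op": "step_arm", "data": {
  "series": [
    {"x":-0.02,"y":-0.08,"z":0,"ax":0,"ay":0,"az":0,"grip":1},
    {"x":-0.04,"y":-0.17,"z":0,"ax":0,"ay":0,"az":0,"grip":1},
    {"x":-0.06,"y":-0.26,"z":0,"ax":0,"ay":0,"az":0,"grip":1},
    {"x":-0.08,"y":-0.35,"z":0,"ax":0,"ay":0,"az":0,"grip":1},
    {"x":-0.1,"y":-0.44,"z":0,"ax":0,"ay":0,"az":0,"grip":1},
    {"x":-0.11,"y":-0.52,"z":0,"ax":0,"ay":0,"az":0,"grip":1},
    {"x":-0.12,"y":-0.59,"z":0,"ax":0,"ay":0,"az":0,"grip":1},
    {"x":-0.123,"y":-0.627,"z":0,"ax":0,"ay":0,"az":0,"grip":1},
    {"x":-0.123,"y":-0.627,"z":0,"ax":0,"ay":0,"az":0,"grip":1},
    {"x":-0.123,"y":-0.627,"z":0,"ax":0,"ay":0,"az":0,"grip":1}
  ]
}}

```text
time: 12.25
tool_pos: [0.4345, 0.2862, 0.1585]
tcp_rot: [3.105, 0.467, -0.003]
wrist_force: [0.1, -0.8, 0.6]
width: 0.452
grip_force: 30.3
```

Run:
```python
from h import *
from scipy.spatial.transform import Rotation as Ro
for _ in range(4): c=imaging.read_camera('wrist')
c=snap('wrist','pics/t.png');s=bot.read_state();print(s['tool_pos'],s['wrist_force'])
R=Ro.from_rotvec(s['tcp_rot']).as_matrix();print(R.round(3))
L=np.array([.482,.3005,.004]);p=proj(c,L);print(p)
g=cv2.cvtColor(c['img'],cv2.COLOR_RGB2GRAY);u,v=p.astype(int);print(g[v,u])
m=np.zeros((482,642),np.uint8);cv2.floodFill(g.copy(),m,(u,v),0,14,14,cv2.FLOODFILL_FIXED_RANGE|cv2.FLOODFILL_MASK_ONLY)
m=m[1:-1,1:-1];cs,_=cv2.findContours(m,cv2.RETR_EXTERNAL,cv2.CHAIN_APPROX_NONE);k=max(cs,key=cv2.contourArea)
e=cv2.fitEllipse(k);print(e,cv2.boundingRect(k),cv2.contourArea(k));q=at(c,*e[0],.004);print(q,R.T@(q-s['tool_pos']))
```

```text
[0.43570055 0.28567274 0.15953179] [ 0.19614955 -0.04063567  0.33423856]
[[ 0.957  0.291 -0.   ]
 [ 0.291 -0.957 -0.   ]
 [-0.     0.    -1.   ]]
[316.93705502 153.59381744]
180
((314.90545654296875, 150.66159057617188), (69.64527130126953, 74.17689514160156), 57.12049102783203) (279, 115, 75, 76) 4018.5
[0.48355991 0.30251364 0.004     ] [ 0.05074944 -0.00222195  0.1555115 ]
```

View pics/t.png

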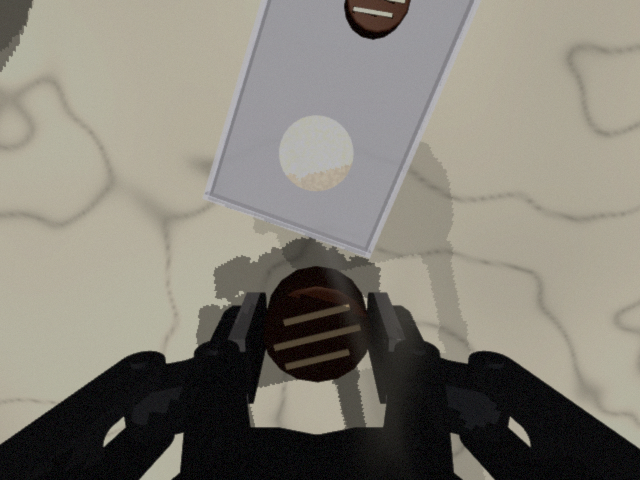

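The paper disc spans columns 279–354 and rows 115–191, so its centre is about (316.5,153), matching the prediction. The biscuit is held level. I'll move over it, go down and feel for the floor.

{"op": "step_arm", "data": {
  "series": [
    {"x":0.06,"y":-0.002,"z":0,"ax":0,"ay":0,"az":0,"grip":1},
    {"x":0.098,"y":-0.002,"z":0,"ax":0,"ay":0,"az":0,"grip":1},
    {"x":0.098,"y":-0.002,"z":0.06,"ax":0,"ay":0,"az":0,"grip":1},
    {"x":0.098,"y":-0.002,"z":0.14,"ax":0,"ay":0,"az":0,"grip":1},
    {"x":0.098,"y":-0.002,"z":0.21,"ax":0,"ay":0,"az":0,"grip":1},
    {"x":0.098,"y":-0.002,"z":0.25,"ax":0,"ay":0,"az":0,"grip":1},
    {"x":0.098,"y":-0.002,"z":0.27,"ax":0,"ay":0,"az":0,"grip":1},
    {"x":0.098,"y":-0.002,"z":0.28,"ax":0,"ay":0,"az":0,"grip":1},
    {"x":0.098,"y":-0.002,"z":0.284,"ax":0,"ay":0,"az":0,"grip":1},
    {"x":0.098,"y":-0.002,"z":0.284,"ax":0,"ay":0,"az":0,"grip":1},
    {"x":0.098,"y":-0.002,"z":0.284,"ax":0,"ay":0,"az":0,"grip":1}
  ]
}}

```text
time: 13.6
tool_pos: [0.483, 0.3025, 0.0192]
tcp_rot: [-3.106, -0.464, -0.004]
wrist_force: [0.2, -0.5, -0.6]
width: 0.45
grip_force: 30.3
```

{"op": "step_arm", "data": {
  "series": [
    {"x":0,"y":0,"z":0.002,"ax":0,"ay":0,"az":0,"grip":1},
    {"x":0,"y":0,"z":0.004,"ax":0,"ay":0,"az":0,"grip":1},
    {"x":0,"y":0,"z":0.006,"ax":0,"ay":0,"az":0,"grip":1},
    {"x":0,"y":0,"z":0.006,"ax":0,"ay":0,"az":0,"grip":1}
  ]
}}

```text
time: 14.0
tool_pos: [0.4817, 0.3019, 0.0147]
tcp_rot: [3.107, 0.465, -0.0]
wrist_force: [-0.3, 0.8, -0.7]
width: 0.453
grip_force: 30.3
```

{"op": "step_arm", "data": {
  "series": [
    {"x":0,"y":0,"z":0.001,"ax":0,"ay":0,"az":0,"grip":1},
    {"x":0,"y":0,"z":0.002,"ax":0,"ay":0,"az":0,"grip":1},
    {"x":0,"y":0,"z":0.002,"ax":0,"ay":0,"az":0,"grip":1}
  ]
}}

```text
time: 14.3
tool_pos: [0.4818, 0.3019, 0.0136]
tcp_rot: [3.107, 0.465, -0.0]
wrist_force: [0.1, 0.0, -0.1]
width: 0.452
grip_force: 30.3
```

{"op": "step_arm", "data": {
  "series": [
    {"x":0,"y":0,"z":0.001,"ax":0,"ay":0,"az":0,"grip":1},
    {"x":0,"y":0,"z":0.002,"ax":0,"ay":0,"az":0,"grip":1},
    {"x":0,"y":0,"z":0.002,"ax":0,"ay":0,"az":0,"grip":1}
  ]
}}

```text
time: 14.6
tool_pos: [0.4819, 0.3019, 0.0134]
tcp_rot: [3.107, 0.465, -0.0]
wrist_force: [-1.2, -1.1, 5.4]
width: 0.446
grip_force: 30.8
```

The biscuit touched down at about 5 N. I'll open partway, since the tray walls are near, and retreat.

{"op": "step_arm", "data": {
  "series": [
    {"x":0,"y":0,"z":-0.001,"ax":0,"ay":0,"az":0,"grip":1},
    {"x":0,"y":0,"z":-0.001,"ax":0,"ay":0,"az":0,"grip":-0.2},
    {"x":0,"y":0,"z":-0.001,"ax":0,"ay":0,"az":0,"grip":-0.45},
    {"x":0,"y":0,"z":-0.001,"ax":0,"ay":0,"az":0,"grip":-0.45},
    {"x":0,"y":0,"z":-0.001,"ax":0,"ay":0,"az":0,"grip":-0.45},
    {"x":0,"y":0,"z":-0.02,"ax":0,"ay":0,"az":0,"grip":-0.45},
    {"x":0,"y":0,"z":-0.06,"ax":0,"ay":0,"az":0,"grip":-0.45},
    {"x":0,"y":0,"z":-0.14,"ax":0,"ay":0,"az":0,"grip":-0.45},
    {"x":-0.08,"y":0,"z":-0.22,"ax":0,"ay":0,"az":0,"grip":-0.45},
    {"x":-0.12,"y":0,"z":-0.28,"ax":0,"ay":0,"az":0,"grip":-0.45},
    {"x":-0.12,"y":0,"z":-0.28,"ax":0,"ay":0,"az":0,"grip":-0.45},
    {"x":-0.12,"y":0,"z":-0.28,"ax":0,"ay":0,"az":0,"grip":-0.45}
  ]
}}

```text
time: 15.8
tool_pos: [0.4252, 0.2849, 0.1548]
tcp_rot: [-3.105, -0.465, -0.006]
wrist_force: [-0.3, 0.1, -0.1]
width: 0.726
grip_force: 0.0
```

Run:
```python
from h import *
r0=dict(np.load('pics/r0.npz'))
def dark(c,X,h=40):
    u,v=proj(c,X).astype(int);y0,x0=max(v-h,0),max(u-h,0)
    hs=c['img'][y0:v+h,x0:u+h].astype(int);m=((hs.max(2)<75)&(hs[:,:,0]>hs[:,:,2]+5)).astype(np.uint8)
    n,l,st,ce=cv2.connectedComponentsWithStats(m);k=1+np.argmax(st[1:,4]);return ce[k]+[x0,y0],st[k]
for n in('wrist','scene','side'):
    c=snap(n,f'pics/f_{n}.png');p,st=dark(c,[.482,.301,.02]);print(n,p,st,at(c,*p,.02 if n!='wrist' else .024),proj(c,[.482,.301,.026]))
    if n!='wrist':
        b=dict(np.load('pics/r%d.npz'%(n=='side')))
        u,v=proj(c,[.5836,.0045,.05]).astype(int)
        d=np.abs(c['img'][v-10:v+35,u-35:u+35].astype(int)-b['img'][v-10:v+35,u-35:u+35]).max(2);print('mould diff',(d>40).mean())
s=bot.read_state();print(s['time'],s['tool_pos'],s['wrist_force'],s['width'])
```

```text
wrist [317.12243948 146.56098696] [   8   15   59   62 2148] [0.47825028 0.3020684  0.024     ] [320.36392544 141.62165681]
scene [399.37482117 134.57939914] [  0   0  35  32 699] [0.38033181 0.2836539  0.02      ] [427.40209329 161.49739077]
mould diff 0.10825396825396826
side [191.96774194 210.01612903] [ 30  39  19  14 186] [0.47098146 0.28560605 0.02      ] [192.70371803 202.46972825]
mould diff 0.18984126984126984
15.95 [0.42422457 0.28404486 0.15166319] [-1.00403952  0.23670171 -0.2613745 ] 0.7242782044388456
```

The wrist blob is round (59×62 px) and centred on the disc. I've used my ten picture views, so I'll check numerically that the mould stayed seated.

Run:
```python
from h import *
for n,k in(('scene',0),('side',1)):
    f=cv2.cvtColor(cv2.imread(f'pics/f_{n}.png'),6);r=cv2.cvtColor(cv2.imread(f'pics/r{k}.png'),6)
    c=dict(np.load(f'pics/r{k}.npz'))
    u,v=proj(c,[.5836,.0045,.06]).astype(int)
    # lower front corner faces of the mould, away from the biscuit
    t=r[v-2:v+24,u-12:u+24] if k==0 else r[v-2:v+24,u-30:u+30]
    m=cv2.matchTemplate(f[v-10:v+32,u-42:u+42],t,cv2.TM_CCOEFF_NORMED);_,s,_,l=cv2.minMaxLoc(m)
    print(n,s,(l[0]-(30 if k==0 else 12),l[1]-8))
```

```text
scene 0.7013921737670898 (0, 0)
side 0.6536662578582764 (0, 0)
```

The mould hasn't moved (0 px shift in both views), the biscuit is on the disc and the gripper is clear. Handing in.

```bash
python3 -c "
from workcell import bot
print(bot.finish_job())"
```

```text
the job is handed in; nothing more can be done
None
```

I handed the job in at about 16 s: the mould is seated on the stand, and the biscuit was lowered flat onto the paper disc and released after a touchdown of about 5 N; `finish_job` returned no verdict, and I checked the final state only by image measurements because my ten picture views were used up.

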